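# Turn the battery pack round in its charging dock

### The arm

A 6-joint arm with a two-finger parallel gripper is mounted at the origin on a cart in front of the work surface, level with it; the furniture and walls round the work are solid. World frame = base frame: x ahead of the robot, y to its left, z up, the work surface at z = 0. Lengths are in mm, angles in rad, forces in N, time in s.
With the tool pointing down it reaches from about 350 to 975 mm from the base axis. Payload 7.1 kg.
Tool frame: the origin (TCP) lies between the finger pads; the fingertips stand 14 mm ahead of it and the grasp point (between the pads) lies 5 mm behind it (ctrl.tcp_to_tips is the distance from the TCP to the fingertips, in mm); z points along the fingers, y is the line along which they close (so a half turn about z gives the same grasp; the last joint's range is limited). The gripper opens to 88 mm and grips with 3 to 60 N. Pads are 20 mm wide; open, the fingers measure 115 mm over their backs; the gripper's body (75 mm by 178 mm) begins 61 mm behind the grasp point.
Start: joints at [1.23, 0.423, 1.63, -0, 1.089, -0.019], TCP at [197.64, 592.911, 236.675] pointing down, gripper open.
Joint ranges: [-3, 3], [-0.9, 2.11], [0.09, 2.58], [-1.31, 4.45], [0.11, 2.69], [-2.54, 2.54]. Speed limits (rad/s): [2.39, 2.39, 3.01, 3.14, 3.14, 3.14].

### API

Orientations are given as a rotation vector (axis times angle).
In Python, from workcell import ctrl gives the robot as it stands.
- The arm moves only by the tool apply_moves, never from a script. Its argument "series" is a list that holds one entry, the list of rows, each a list of 7 numbers: the shift along the tool's x, y, z in cm, then the turn, a rotation vector about the tool's x, y, z in degrees, then the opening, from 0 (shut) to 1 (fully open). A call has 1 to 12 rows; each row shifts and turns the commanded pose from where the row before left it, along the tool's axes as they then stand; what a row does not reach is not made up. A row lasts 1/10 s, in which the tool goes at most 50 mm and 8.59 degrees, less where a joint would pass 70% of its speed; a pose out of reach is approached as far as the arm can. A call with a gripper value outside its range is refused whole. The fingers move at their own pace and stop on an object; the grip force is fixed at half the most. Time passes only in rows, so rows that do not move let the fingers close. It gives the time, the measured TCP pose, the force and the opening at its end, in the units of the state.
- ctrl.get_obs(): the state, without advancing time (a new reading comes with each control period).
- ctrl.get_image(name): name is "scene" or "side" or "wrist"; returns a dict with "img" (480x640x3 uint8, blue, green, red), "K" (3x3 intrinsics, pixels), "cam_to_world" (4x4, takes a point from camera to world coordinates). Camera axes: x right, y down, z forward; pixel columns grow to the right and rows downward; lengths in mm; the calibration is good to about 2 mm. A picture is of the moment at which its call begins. There is no depth.
- ctrl.close_job(): hands the job in, once; it reports no verdict.
The state is a dict: "t": time; "qpos": joint angles; "qvel": joint speeds; "joint_torque": joint torques, N m; "ee_pos": TCP position; "orientation": TCP orientation; "ft_force": force on the tool from outside, world axes, zero at the start; "moment": the same for the moment, N m; "width": finger opening in mm.
Only numpy, scipy, OpenCV 4.12 (cv2) and the standard library are available. Lean on these libraries where they do the work, as an engineer would, in place of code of your own. Each camera call takes 0.05 s, during which the arm holds its last target. There are 200 camera calls.

### The job

The battery pack sits the wrong way round in the sloping charging dock. Slide the bolt with the red knob fully back, lift the pack clear, turn it half round so that its orange contact end comes to the dock's end with the brass contacts, and lower it (do not drop it) fully home. Then slide the bolt fully shut over it, and leave the things standing around where they are.

Things in the scene. Friction and masses are not known exactly. Their poses are not given: they have to be found in the camera images.
- cradle: The dock's white socket block; its face slopes 30 degrees down to the robot's left. Origin: centre of the socket's floor. Own z: out of the face (the way in and out); x: up the slope; y: level, away from the robot. The socket is 74 (x) by 100 (y) mm, 22 mm deep, its mouth bevelled 4 mm; the face lies at z = 22, x -45..45, y -112..58 mm. Brass contacts at the +y end, bolt at the -y end.
- dock: The dark fixed wedge that carries the cradle, base 104 by 178 mm, place and yaw vary. Origin on the table, 40 mm straight below the cradle's origin; x and y axes level, with the cradle's y. The dock's upper long edge is 82 mm high.
- pack: Loose battery pack, 0.2 kg, 70 (own x) by 96 (y) mm, 2 mm play each side; ends 20.5 mm, two blue cells 24 mm high; a square grip in its middle, 22 mm wide both ways (grey cap 23), rises along own z to 68 mm. Origin: centre of the underside; seated, it coincides with the cradle's. +y end orange with brass contacts, -y end black. Starts with +y along the cradle's -y; must end along its +y.
- pack_contacts (a point): Middle of the top of the pack's orange contact end: 40.5 mm from its centre along its +y, 20.5 mm above its underside.
- bolt (a joint): Travel in m of the steel bolt at the dock's near (cradle -y) end: 0 fully shut (its plate, 20 mm wide, 5 mm thick, reaches 8 mm over the pack's end, 2 mm above it), 0.024 fully back, against a stop at each end. It opens along the cradle's -y, needs about 2 N and stays where it is left.
- bolt_knob (a point): On the axis of the bolt's red round knob, at cradle x = 0, z = 43 mm, and y = -74 mm when shut, -98 mm when back. The knob stands along the cradle's z from z = 28 to 58 mm, 14 mm thick at mid-height, 17 mm at its ends; the steel guides beside it reach up to z = 29 mm.
- dropper_bottle: Small amber dropper bottle with a white cap, 22 mm wide, 52 mm high, just right of the dock; origin at its underside. A bystander.
- cal_weight: Small metal weight with a knob, 19 mm wide, 26 mm high, right of the dock; origin at its underside. A bystander.
- thermometer: Small black display thermometer, 28 x 47 x 14 mm, left of the dock; origin at its underside. A bystander.
- spirit_lamp: Round glass lamp, 73 mm wide, 72 mm high, to the left; a bystander.
- tape_roll: Roll of brown tape, 96 mm wide, 48 mm high, at the left front; a bystander.
- pocket_scale: Pocket scale, 124 x 62 x 19 mm, at the right front; a bystander.
- goggles: Green goggles, 128 x 163 x 76 mm, at the left rear; a bystander. (A clear glass jar, 148 mm wide and 201 mm high, stands fixed at the right rear, about 0.59 m ahead and 0.37 m right of the robot.)
Things that resemble listed ones, but are neither listed nor needed, are in the scene too. What is shaped like the pack but pink or purple is not meant.

How it is judged:
By the outcome, as a careful person would: the job done as asked, in the order asked, and still so for the second after the job is handed in, with the robot touching nothing.
It also fails if it takes over 69 s, if anything falls off the work surface, if the arm or the gripper's body presses on something with over 40 N, if the wrist force passes 120 N, or if a joint passes its speed limit or range.

## Working session

There is one attempt and no reset: what is moved stays moved. The work goes in short steps, Python scripts to look and compute and a tool call to move; the robot and the scene stay as the last step left them, time stands still between calls to the robot, and variables do not carry over. Pictures are saved under pics/ and viewed, on a budget of 10 in all, crops included, one or two more only if the job needs it, and the job is handed in when it is done.

Besides the shell and the picture viewer there is one more tool, called as a command line: name --argument value ..., lists and objects as JSON in quotes. apply_moves: Moves the arm, as the interface text tells. Its arguments: {"type":"object","properties":{"series":{"type":"array","items":{"type":"array","items":{"type":"array","items":{"type":"number"}}}}},"required":["series"]}

```bash
ls; mkdir -p pics
python3 - <<'E'
from workcell import ctrl
import cv2,numpy as np
np.set_printoptions(precision=4,suppress=True)
for n in("scene","side"):
    d=ctrl.get_image(n);cv2.imwrite(f"pics/{n}0.png",d["img"]);print(n,d["K"].tolist(),d["cam_to_world"])
    np.savez(f"{n}0.npz",**d)
print(ctrl.get_obs())
E
```

```text
pics
scene [[604.5060757205938, 0.0, 321.32003923918455], [0.0, 604.5060757205938, 249.52568418611327], [0.0, 0.0, 1.0]] [[   0.5476   -0.6236    0.5579 -330.6419]
 [  -0.8367   -0.4162    0.356  -516.4716]
 [   0.0102   -0.6618   -0.7496 1200.1898]
 [   0.        0.        0.        1.    ]]
side [[503.45649749365697, 0.0, 311.982001098265], [0.0, 503.45649749365697, 234.7658618596577], [0.0, 0.0, 1.0]] [[   0.925    -0.227     0.3048  165.8067]
 [  -0.38     -0.5503    0.7435 -851.2222]
 [  -0.001    -0.8035   -0.5953  784.4584]
 [   0.        0.        0.        1.    ]]
{'t': 0.1, 'qpos': array([ 1.23  ,  0.4238,  1.6306, -0.    ,  1.0886, -0.019 ]), 'qvel': array([ 0.0001,  0.    , -0.0025, -0.0002, -0.0004, -0.0005]), 'joint_torque': array([  0.0003, -54.5617, -27.4326,   0.0646,   0.0189,  -0.0001]), 'ee_pos': array([197.4952, 592.4837, 235.9868]), 'orientation': array([-0.5032, -3.1008,  0.0021]), 'ft_force': array([-0.5687, -0.5611,  0.4584]), 'moment': array([-0.034 ,  0.0264, -0.0157]), 'width': 87.80933098652918}
```

View pics/scene0.png

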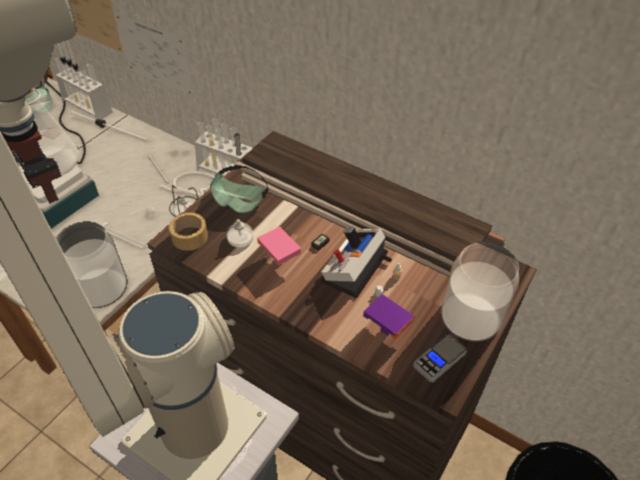

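View pics/side0.png

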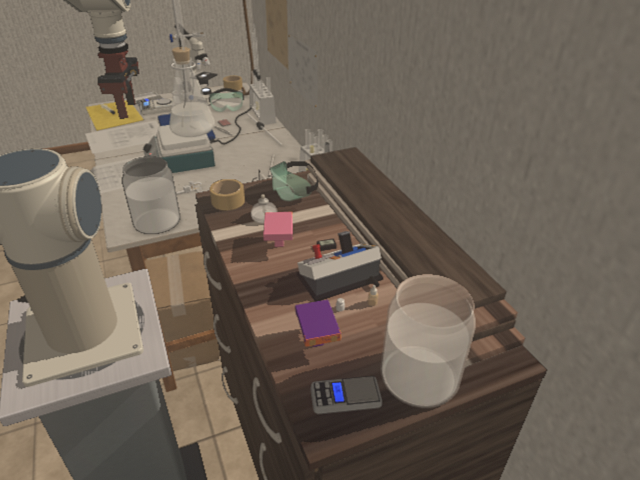

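Scene: dock with white face at about (355,258), red knob (340,257), black grip (352,238); bottle (398,268), weight (379,292). In the side view: dock (340,270), knob (318,252), grip (346,243). The candidates for "pack" are the blue-cell pack in the dock (355,245), the pink one (279,245) and the purple one (388,314). The one in the dock fits: it has blue cells and sits in the cradle. I'll check this in an enlarged crop.

Run:
```python
import cv2,numpy as np
a=cv2.imread("pics/scene0.png")[215:305,310:410];b=cv2.imread("pics/side0.png")[220:320,290:390]
a=cv2.resize(a,(400,360),interpolation=cv2.INTER_CUBIC);b=cv2.resize(b,(400,400),interpolation=cv2.INTER_CUBIC)
o=np.zeros((400,800,3),np.uint8);o[:360,:400]=a;o[:,400:]=b;cv2.imwrite("pics/crop0.png",o)
```

```text
(no output)
```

View pics/crop0.png

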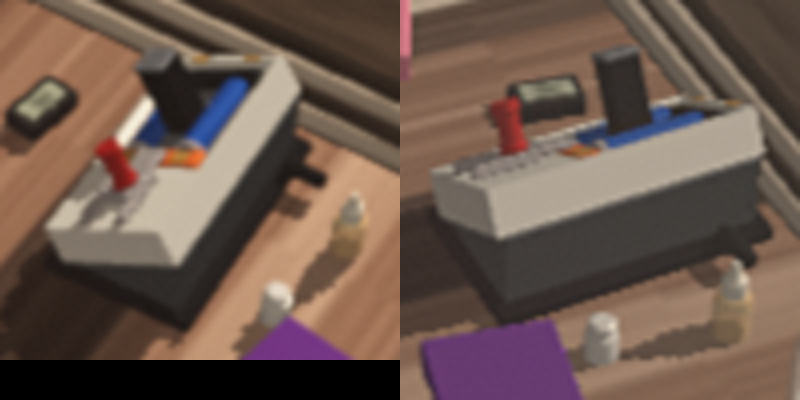

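Confirmed: the dock pack has blue cells and its orange end is at the bolt (crop 185,157). Now I'll fit the dock pose.

```bash
cat > h.py <<'E'
import numpy as np
from scipy.optimize import least_squares
from scipy.spatial.transform import Rotation as R
c,s=np.cos(np.pi/6),np.sin(np.pi/6)
def cradle(p):
    X,Y,yaw=p
    ya=np.array([np.cos(yaw),np.sin(yaw),0]);xl=np.array([np.sin(yaw),-np.cos(yaw),0])
    xa=xl*c+np.array([0,0,s]);return np.c_[xa,ya,np.cross(xa,ya)],np.array([X,Y,40.])
def proj(d,P):
    T=np.linalg.inv(d["cam_to_world"]);q=np.atleast_2d(P)@T[:3,:3].T+T[:3,3];q=q@d["K"].T;return q[:,:2]/q[:,2:]
def fit(obs,p0=(600,20,0.)):  # obs: list of (d, localpts, pix)
    f=lambda p:np.concatenate([(proj(d,np.array(L)@cradle(p)[0].T+cradle(p)[1])-px).ravel() for d,L,px in obs])
    return least_squares(f,p0,loss='soft_l1')
def ray(d,px,z):
    v=d["cam_to_world"][:3,:3]@np.linalg.inv(d["K"])@np.array([*px,1.]);o=d["cam_to_world"][:3,3];return o+v*(z-o[2])/v[2]
E
python3 - <<'E'
from h import *
np.set_printoptions(precision=3,suppress=True)
A=dict(np.load("scene0.npz"));B=dict(np.load("side0.npz"))
L=[(45,-112,22),(45,58,22),(0,0,68),(0,-74,58)]
a=np.array([(190,232),(297,57),(163,56),(110,147)])/4+[310,215]
b=(np.array([(490,185),(757,105),(617,54),(507,102)])-[400,0])/4+[290,220]
r=fit([(A,L,a),(B,L,b)]);print(r.x,r.fun.reshape(-1,2))
for n,p,q in[("bottle",(350,250),(737,340)),("weight",(275,318),(602,360)),("thermo",(45,118),(545,118))]:
    print(n,ray(A,np.array(p)/4+[310,215],2),ray(B,(np.array(q)-[400,0])/4+[290,220],2))
Rc,t=cradle(r.x);print(Rc,Rc@[0,-74,43]+t,Rc@[0,0,55]+t)
E
```

```text
[590.066 -51.545   0.066] [[-5.579 -0.071]
 [-1.55  -1.095]
 [ 0.217 -0.023]
 [ 1.1   -0.526]
 [-0.049  2.38 ]
 [ 0.444  0.925]
 [ 0.076 -0.318]
 [-0.296  0.576]]
bottle [ 589.338 -160.646    2.   ] [ 594.39  -165.832    2.   ]
weight [ 515.676 -147.69     2.   ] [ 519.365 -151.526    2.   ]
thermo [576.013  62.532   2.   ] [575.936  54.906   2.   ]
[[ 0.057  0.998 -0.033]
 [-0.864  0.066  0.499]
 [ 0.5    0.     0.866]] [514.813 -34.957  77.239] [588.258 -24.105  87.631]
```

```bash
cat >> h.py <<'E'
P0=(590.07,-51.55,.066)
def go(loc,side='B',p=None,o=None,quiet=False):
    """tool-frame shift (cm) and turn (deg) to TCP at cradle-local loc; A: tool x=+cy, B: tool x=-cy"""
    from workcell import ctrl
    o=o or ctrl.get_obs();Rc,t=cradle(p or P0);g=1 if side=='A' else -1
    M=np.c_[g*Rc[:,1],g*Rc[:,0],-Rc[:,2]];T=R.from_rotvec(o["orientation"]).as_matrix()
    e=np.array(o["ee_pos"]);np.set_printoptions(precision=3,suppress=True)
    print("shift cm",T.T@(Rc@loc+t-e)/10,"turn deg",np.degrees(R.from_matrix(T.T@M).as_rotvec()),
     "| local tcp",Rc.T@(e-t),"q",o["qpos"],"F",Rc.T@o["ft_force"],"w",o["width"],"t",o["t"])
E
python3 -c "
from h import *
go([0,-30,190])"
```

```text
shift cm [-51.241 -41.018   3.2  ] turn deg [ 29.543  -5.83  -21.7  ] | local tcp [-480.964 -349.245  503.991] q [ 1.23   0.424  1.631 -0.     1.089 -0.019] F [ 0.682 -0.604  0.136] w 87.80933098652918 t 0.1
```

apply_moves --series '[[[-2.5,-2,0.1,0,0,0,1],[-2.5,-2,0.1,0,0,0,1],[-2.5,-2,0.1,0,0,0,1],[-2.5,-2,0.1,0,0,0,1],[-2.5,-2,0.1,0,0,0,1],[-2.5,-2,0.1,0,0,0,1],[-2.5,-2,0.1,0,0,0,1],[-2.5,-2,0.1,0,0,0,1],[-2.5,-2,0.1,0,0,0,1],[-2.5,-2,0.1,0,0,0,1],[-2.5,-2,0.1,0,0,0,1],[-2.5,-2,0.1,0,0,0,1]]]'

```text
t: 1.3
ee_pos: [406.7, 269.1, 224.5]
orientation: [-0.503, -3.101, 0.0]
ft_force: [1.0, 1.2, 0.4]
width: 87.5
```

apply_moves --series '[[[-2.6,-2.1,0.2,0,0,0,1],[-2.6,-2.1,0.2,0,0,0,1],[-2.6,-2.1,0.2,0,0,0,1],[-2.6,-2.1,0.2,0,0,0,1],[-2.6,-2.1,0.2,0,0,0,1],[-2.6,-2.1,0.2,0,0,0,1],[-2.6,-2.1,0.2,0,0,0,1],[-2.6,-2.1,0.2,0,0,0,1],[0,0,0,4.9,-1,-3.6,1],[0,0,0,4.9,-1,-3.6,1],[0,0,0,4.9,-1,-3.6,1],[0,0,0,4.9,-1,-3.6,1]]]'

```text
t: 2.5
ee_pos: [550.8, 44.9, 208.7]
orientation: [0.102, 3.077, -0.547]
ft_force: [-0.4, 0.3, 0.1]
width: 88.0
```

apply_moves --series '[[[0,0,0,4.9,-1,-3.6,1],[0,0,0,4.9,-1,-3.6,1],[0,0,0,0,0,0,1],[0,0,0,0,0,0,1]]]'

```text
t: 2.9
ee_pos: [550.3, 45.6, 208.2]
orientation: [-0.096, 3.016, -0.8]
ft_force: [-0.1, 0.2, -0.2]
width: 88.0
```

Run:
```python
from h import *
from workcell import ctrl
import cv2
d=ctrl.get_image("wrist");cv2.imwrite("pics/wrist1.png",d["img"]);np.savez("wrist1.npz",**d)
go([0,-30,190])
Rc,t=cradle(P0)
L=np.array([(45,-112,22),(45,58,22),(-45,58,22),(-45,-112,22),(0,0,68),(0,-74,58)])
print(proj(d,L@Rc.T+t))
```

```text
shift cm [-0.312 -0.16   0.554] turn deg [ 0.283  0.146 -0.233] | local tcp [ -1.585 -33.132 195.542] q [ 0.32   0.434  1.795 -0.563  1.121 -1.01 ] F [-0.101  0.152  1.181] w 87.97521182046242 t 2.95
[[263.643 125.714]
 [271.269 310.445]
 [365.053 310.036]
 [370.817 125.446]
 [317.669 270.406]
 [317.255 175.65 ]]
```

View pics/wrist1.png

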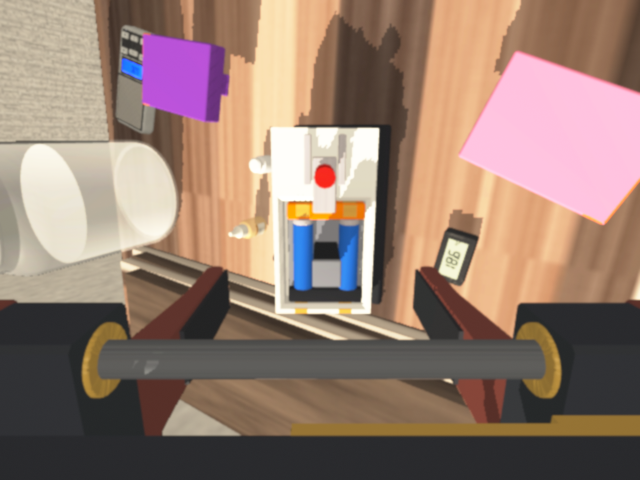

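The wrist view shows the dock face with corners (271,127), (380,126), (372,313) and (278,313), the knob at (325,177) and the grip cap at (326,270). My predictions are about 8 px off in u, so I'll refit.

Run:
```python
from h import *
import cv2
np.set_printoptions(precision=2,suppress=True)
W=dict(np.load("wrist1.npz"));A=dict(np.load("scene0.npz"));B=dict(np.load("side0.npz"))
im=W["img"].astype(int)
for nm,m in[("red",(im[...,2]>150)&(im[...,1]<60)&(im[...,0]<60)),("orange",(im[...,2]>200)&(im[...,1]>90)&(im[...,1]<170)&(im[...,0]<90))]:
    m[:,:260]=0;m[:,400:]=0;m[330:]=0;ys,xs=np.nonzero(m);print(nm,xs.mean(),ys.mean(),xs.min(),xs.max(),ys.min(),ys.max())
LW=[(45,-112,22),(45,58,22),(-45,58,22),(-45,-112,22),(0,-74,58)]
w=np.array([(271,127),(278,313),(372,313),(380,126),(325,177)])
r=fit([(W,LW,w)]);print(r.x,r.fun.reshape(-1,2))
L=[(0,0,68),(0,-74,58),(45,58,22)]
a=np.array([(163,56),(110,147),(297,57)])/4+[310,215]
b=(np.array([(617,54),(507,102),(757,105)])-[400,0])/4+[290,220]
r=fit([(A,L,a)]);print("scene",r.x,r.cost);r=fit([(B,L,b)]);print("side",r.x,r.cost)
r=fit([(A,L,a),(B,L,b),(W,LW,w)]);print(r.x,r.fun.reshape(-1,2))
```

```text
red 324.5076923076923 175.64307692307693 316 334 165 186
orange 338.6465661641541 211.2177554438861 288 364 173 313
[590.4  -43.97   0.07] [[-0.08 -0.39]
 [-0.33  0.03]
 [ 0.36 -0.37]
 [-0.71  0.36]
 [ 0.82  0.25]]
scene [587.94 -52.81   0.02] 0.7090110347019989
side [590.83 -49.85   0.08] 0.41327612314327045
[590.56 -44.71   0.06] [[-1.99 -1.26]
 [-1.21 -1.87]
 [-3.75 -2.25]
 [-0.96 -2.  ]
 [-1.27 -1.25]
 [-0.8  -0.78]
 [-0.51 -0.34]
 [-1.1  -0.16]
 [-0.54 -0.36]
 [-1.24  0.67]
 [ 0.19  0.46]]
```

```bash
sed -i 's/^P0=.*/P0=(590.4,-44.2,.067)/' h.py; python3 -c "
from h import *
go([0,-74,110])"
```

```text
shift cm [4.034 0.412 8.184] turn deg [ 0.283  0.117 -0.283] | local tcp [  4.719 -33.854 191.903] q [ 0.32   0.434  1.795 -0.563  1.121 -1.01 ] F [-0.1    0.153  1.18 ] w 87.97521182046242 t 2.95
```

apply_moves --series '[[[1,0.1,2,0.3,0.1,-0.3,1],[1,0.1,2,0,0,0,1],[1,0.1,2,0,0,0,1],[1,0.1,2.2,0,0,0,1],[0,0,0,0,0,0,1],[0,0,0,0,0,0,1]]]'

```text
t: 3.55
ee_pos: [513.8, 4.5, 136.2]
orientation: [-0.1, 3.015, -0.81]
ft_force: [0.8, 0.6, 1.2]
width: 88.1
```

Run:
```python
from h import *
from workcell import ctrl
import cv2
d=ctrl.get_image("wrist");cv2.imwrite("pics/wrist2.png",d["img"]);np.savez("wrist2.npz",**d)
go([0,-74,46])
Rc,t=cradle(P0)
L=np.array([(45,-112,22),(-45,-112,22),(0,-74,58),(0,0,68),(45,58,22),(-45,58,22)])
print(proj(d,L@Rc.T+t))
o=ctrl.get_obs();T=R.from_rotvec(o["orientation"]).as_matrix()
print("tcp,tip px",proj(d,np.array([[0,0,0],[0,0,14.],[0,44,14],[0,-44,14]])@T.T+o["ee_pos"]))
```

```text
shift cm [0.164 0.15  6.476] turn deg [-0.072  0.117 -0.038] | local tcp [  1.421 -72.493 110.767] q [ 0.272  0.492  1.932 -0.651  0.944 -0.916] F [-0.374  0.855  0.159] w 88.07729096250047 t 3.6
[[253.764 186.822]
 [393.605 186.843]
 [323.858 261.142]
 [323.722 383.303]
 [264.292 409.548]
 [382.301 409.694]]
tcp,tip px [[321.263 304.032]
 [321.266 291.056]
 [414.056 291.126]
 [228.494 290.985]]
```

View pics/wrist2.png

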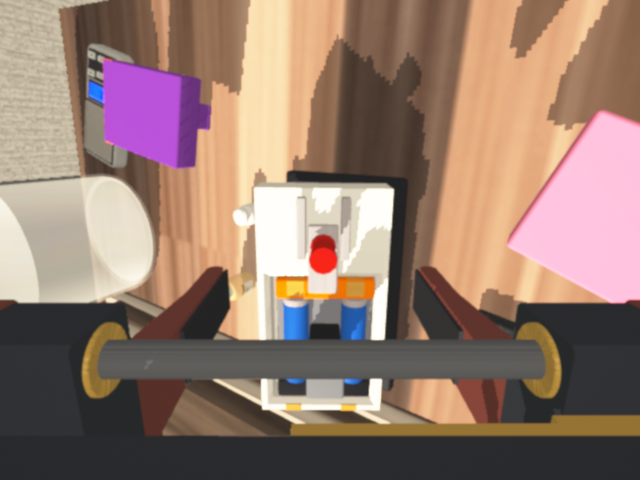

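The wrist view shows the knob top at (323,261) where I predicted (324,261), so the pose is good. Descending on the knob.

apply_moves --series '[[[0.1,0.1,1.6,0,0,0,1],[0.1,0,1.6,0,0,0,1],[0,0,1.6,0,0,0,1],[0,0,1.6,0,0,0,1],[0,0,0,0,0,0,1],[0,0,0,0,0,0,0.3],[0,0,0,0,0,0,0],[0,0,0,0,0,0,0],[0,0,0,0,0,0,0],[0,0,0,0,0,0,0]]]'

```text
t: 4.6
ee_pos: [513.6, -26.1, 80.1]
orientation: [-0.104, 3.014, -0.811]
ft_force: [0.2, 0.1, 0.1]
width: 51.3
```

```bash
python3 -c "
from h import *
go([0,-98,46])"
```

```text
shift cm [2.256 0.001 0.026] turn deg [-0.118  0.089  0.082] | local tcp [ -0.022 -75.441  46.296] q [ 0.215  0.586  1.964 -0.741  0.826 -0.848] F [-0.057  0.217  0.153] w 51.26304007049126 t 4.6
```

apply_moves --series '[[[0,0,0,0,0,0,0],[0,0,0,0,0,0,0],[0,0,0,0,0,0,0],[0,0,0,0,0,0,0],[0,0,0,0,0,0,0],[0,0,0,0,0,0,0],[0,0,0,0,0,0,0]]]'

```text
t: 5.3
ee_pos: [513.4, -26.8, 80.0]
orientation: [-0.103, 3.015, -0.813]
ft_force: [0.7, -4.6, 3.7]
width: 15.4
```

apply_moves --series '[[[0.3,0,0,0,0,0,0],[0.4,0,0,0,0,0,0],[0.5,0,0,0,0,0,0],[0.5,0,0,0,0,0,0],[0.4,0,0,0,0,0,0],[0.4,0,0,0,0,0,0],[0.2,0,0,0,0,0,0],[0,0,0,0,0,0,0],[0,0,0,0,0,0,0]]]'

```text
t: 6.2
ee_pos: [489.7, -27.9, 80.1]
orientation: [-0.106, 3.01, -0.808]
ft_force: [13.4, -9.9, -4.9]
width: 15.3
```

```bash
python3 -c "
from h import *
go([0,-98,46])"
```

```text
shift cm [-0.137  0.015  0.026] turn deg [-0.07   0.392  0.078] | local tcp [  0.148 -99.373  46.251] q [ 0.221  0.564  2.019 -0.764  0.8   -0.81 ] F [ 6.884 12.678 -9.647] w 15.31693858969962 t 6.2
```

apply_moves --series '[[[0,0,0,0,0,0,1],[0,0,0,0,0,0,1],[0,0,0,0,0,0,1],[0,0,0,0,0,0,1],[0,0,-0.2,0,0,0,1],[0,0,-1,0,0,0,1],[0,0,-1.5,0,0,0,1],[0,0,-1.5,0,0,0,1],[0,0,-1.5,0,0,0,1],[0,0,0,0,0,0,1]]]'

```text
t: 7.2
ee_pos: [485.9, 1.8, 131.3]
orientation: [-0.104, 3.011, -0.809]
ft_force: [-0.5, 0.8, -0.1]
width: 87.5
```

```bash
python3 -c "
from h import *
go([0,0,102])"
```

```text
shift cm [-10.118  -0.019   0.407] turn deg [-0.07   0.301  0.036] | local tcp [  -0.134 -101.196  105.534] q [ 0.281  0.47   1.997 -0.67   0.911 -0.876] F [-0.833 -0.463  0.321] w 87.45833662836988 t 7.2
```

apply_moves --series '[[[-1.5,0,-1,0,0.3,0,1],[-1.5,0,-1,0,0,0,1],[-1,0,-1,0,0,0,1],[0,0,0,0,0,0,1],[0,0,0,0,0,0,1]]]'

```text
t: 7.7
ee_pos: [522.9, 17.9, 154.7]
orientation: [-0.102, 3.02, -0.813]
ft_force: [0.6, -0.3, -0.6]
width: 87.9
```

Run:
```python
from h import *
from workcell import ctrl
import cv2
d=ctrl.get_image("wrist");cv2.imwrite("pics/wrist3.png",cv2.resize(d["img"][130:430,200:460],(780,900))[:600]);np.savez("wrist3.npz",**d)
go([0,0,102])
Rc,t=cradle(P0)
L=np.array([(45,-112,22),(-45,-112,22),(0,-98,58),(0,0,68),(35,-48,20.5),(-35,-48,20.5)])
print((proj(d,L@Rc.T+t)-[200,130])*3)
```

```text
shift cm [-6.375 -0.026  2.996] turn deg [-0.145 -0.315  0.115] | local tcp [ -0.208 -63.588 132.312] q [ 0.29   0.477  1.895 -0.619  1.    -0.945] F [ 1.082  0.022 -0.394] w 87.67297006558348 t 7.75
[[169.953 116.397]
 [557.482 117.308]
 [363.072 200.559]
 [362.01  655.388]
 [222.12  377.027]
 [504.145 377.83 ]]
```

View pics/wrist3.png

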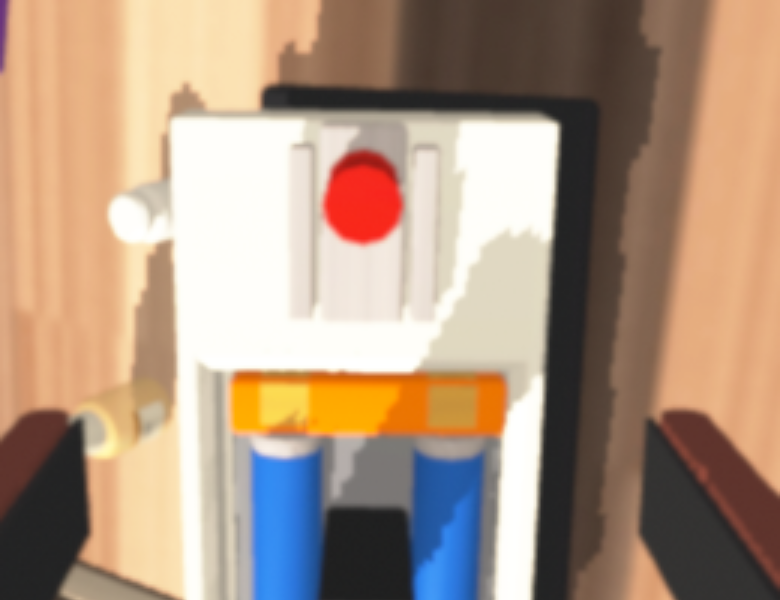

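The wrist crop shows the bolt fully back (knob at (363,203), predicted (363,200)) and the pack's orange end clear of the plate at (232–505, 375). Going to the grip.

apply_moves --series '[[[-2,0,0.5,0,-0.3,0,1],[-2.2,0,0.5,0,0,0,1],[-2.2,0,1,0,0,0,1],[0,0,1,0,0,0,1],[0,0,0,0,0,0,1]]]'

```text
t: 8.25
ee_pos: [586.1, 6.2, 127.0]
orientation: [-0.103, 3.019, -0.814]
ft_force: [-0.1, -0.1, 0.9]
width: 88.1
```

```bash
python3 -c "
from h import *
go([-1,0,48])"
```

```text
shift cm [-0.107  0.081  5.262] turn deg [-0.167 -0.198  0.139] | local tcp [ -0.337  -0.882 100.629] q [ 0.242  0.586  1.775 -0.634  0.988 -0.986] F [ 0.488 -0.072  0.733] w 88.06461581110732 t 8.25
```

apply_moves --series '[[[-0.1,0.1,1.5,-0.2,-0.2,0.1,1],[0,0,1.5,0,0,0,1],[0,0,1.3,0,0,0,1],[0,0,1,0,0,0,0.7],[0,0,0,0,0,0,0.3],[0,0,0,0,0,0,0],[0,0,0,0,0,0,0],[0,0,0,0,0,0,0],[0,0,0,0,0,0,0],[0,0,0,0,0,0,0],[0,0,0,0,0,0,0],[0,0,0,0,0,0,0]]]'

```text
t: 9.45
ee_pos: [591.3, -18.3, 82.7]
orientation: [-0.102, 3.012, -0.806]
ft_force: [-0.3, -1.5, 0.5]
width: 22.4
```

apply_moves --series '[[[0,0,0,0,0,0,0],[0,0,0,0,0,0,0],[0,0,0,0,0,0,0]]]'

```text
t: 9.75
ee_pos: [591.3, -18.3, 82.7]
orientation: [-0.102, 3.012, -0.805]
ft_force: [-0.5, -2.4, 2.8]
width: 22.4
```

```bash
python3 -c "
from h import *
go([-1,0,48])"
```

```text
shift cm [0.268 0.006 0.185] turn deg [ 0.053  0.258 -0.025] | local tcp [-0.934  2.674 49.865] q [ 0.198  0.652  1.791 -0.687  0.897 -0.948] F [ 3.409 -0.69   1.252] w 22.355950304759318 t 9.75
```

apply_moves --series '[[[0,0,-0.3,0,0,0,0],[0,0,-0.5,0,0,0,0],[0,0,-0.7,0,0,0,0],[0,0,-1,0,0,0,0],[0,0,-1.2,0,0,0,0],[0,0,-1.5,0,0,0,0],[0,0,-1.5,0,0,0,0],[0,0,-1.3,0,0,0,0],[0,0,0,0,0,0,0],[0,0,0,0,0,0,0]]]'

```text
t: 10.75
ee_pos: [588.3, 22.0, 152.2]
orientation: [-0.103, 3.012, -0.804]
ft_force: [0.4, 0.3, -3.7]
width: 22.3
```

apply_moves --series '[[[0,0,0,0,0,5,0],[0,0,0,0,0,8,0],[0,0,0,0,0,8,0],[0,0,0,0,0,8,0],[0,0,0,0,0,8,0],[0,0,0,0,0,8,0],[0,0,0,0,0,8,0],[0,0,0,0,0,8,0],[0,0,0,0,0,8,0],[0,0,0,0,0,8,0],[0,0,0,0,0,8,0],[0,0,0,0,0,5,0]]]'

```text
t: 11.95
ee_pos: [587.6, 21.2, 151.0]
orientation: [1.859, 1.979, -0.492]
ft_force: [-0.0, -0.2, -2.6]
width: 22.8
```

apply_moves --series '[[[0,0,0,0,0,5,0],[0,0,0,0,0,8,0],[0,0,0,0,0,8,0],[0,0,0,0,0,8,0],[0,0,0,0,0,8,0],[0,0,0,0,0,8,0],[0,0,0,0,0,8,0],[0,0,0,0,0,8,0],[0,0,0,0,0,8,0],[0,0,0,0,0,8,0],[0,0,0,0,0,8,0],[0,0,0,0,0,5,0]]]'

```text
t: 13.15
ee_pos: [587.6, 21.2, 150.9]
orientation: [2.618, 0.082, 0.029]
ft_force: [0.1, 0.0, -2.6]
width: 22.1
```

Run:
```python
from h import *
from workcell import ctrl
import cv2
go([0,-3,80],'A')
for n in("wrist","side","scene"):
    d=ctrl.get_image(n);np.savez(n+"4.npz",**d);cv2.imwrite("pics/%s4.png"%n,d["img"])
```

```text
shift cm [-0.472  0.125  4.874] turn deg [-0.06  -0.153 -0.284] | local tcp [ -1.173   1.601 128.756] q [ 0.264  0.553  1.76  -0.608  1.03   2.145] F [-1.303  0.134 -2.213] w 22.13605534371788 t 13.15
```

View pics/wrist4.png

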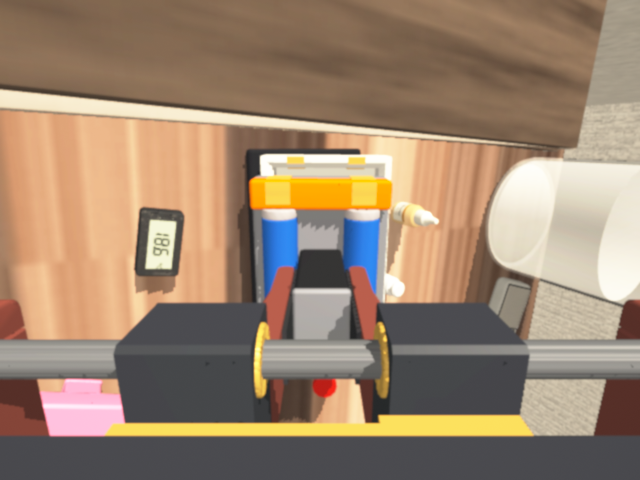

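The wrist view shows the pack turned, with the orange end (251–390, 178–208) toward the dock's brass contacts at (295,160) and (357,160). The grip is held between the fingers. I'll measure the pack's offset in the tool.

Run:
```python
from h import *
from workcell import ctrl
np.set_printoptions(precision=2,suppress=True)
d=dict(np.load("wrist4.npz"));im=d["img"].astype(int)
m=(im[...,2]>190)&(im[...,1]>80)&(im[...,1]<210)&(im[...,0]<110);m[:150]=0;m[225:]=0;m[:,:230]=0;m[:,400:]=0
for v in(183,190,197,203):x=np.nonzero(m[v])[0];print(v,x.min(),x.max())
for u in(260,280,320,340,380):y=np.nonzero(m[:,u])[0];print(u,y.min(),y.max())
o=ctrl.get_obs();T=R.from_rotvec(o["orientation"]).as_matrix()
# pack offset (dx,dy,yaw) in tool: pack +y = tool x, pack x = tool y, up=-z
px=np.array([(251,178.),(390.5,178),(250.,208),(391,208)])
L=np.array([(48,-35),(48,35),(33,-35),(33,35.)])
def f(p):
    cs,sn=np.cos(p[2]),np.sin(p[2]);q=L@np.array([[cs,sn],[-sn,cs]])+p[:2]
    P=np.c_[q,np.full(4,p[3])]@T.T+o["ee_pos"];return (proj(d,P)-px).ravel()
r=least_squares(f,[0,0,0,29.4]);print(r.x,r.fun)
r=least_squares(lambda p:f([*p,29.4]),[0,0,0]);print(r.x,r.fun)
Rc,t=cradle(P0)
print("face far corners, contacts",proj(d,np.array([(-45,58,22),(45,58,22)])@Rc.T+t))
```

```text
183 249 391
190 250 391
197 250 391
203 250 390
260 178 209
280 180 208
320 179 209
340 179 209
380 179 209
[ 1.65 -0.23  0.01 34.74] [-1.22  0.02  0.97  0.08  1.25 -0.07 -1.   -0.02]
[ 2.38 -0.22  0.01] [-3.37 -0.31  3.13 -0.26 -0.82  0.49  1.07  0.54]
face far corners, contacts [[256.45 157.56]
 [388.68 156.96]]
```

apply_moves --series '[[[-0.2,0.1,1.2,-0.1,-0.1,-0.5,0],[-0.1,0.1,1.5,0,0,0,0],[-0.1,0,1.5,0,0,0,0],[0,0,0.8,0,0,0,0],[0,0,0,0,0,0,0],[0,0,0,0,0,0,0]]]'

```text
t: 13.9
ee_pos: [586.2, -5.5, 109.2]
orientation: [2.616, 0.1, 0.023]
ft_force: [0.5, -0.3, -3.0]
width: 22.3
```

```bash
python3 -c "
from h import *
go([1.2,-2.3,50],'A')"
```

```text
shift cm [-0.077  0.026  2.94 ] turn deg [ 0.029 -0.123  0.487] | local tcp [ 0.922 -1.598 79.397] q [ 0.222  0.608  1.79  -0.657  0.944  2.164] F [-1.215  0.484 -2.819] w 22.30064456173076 t 13.9
```

apply_moves --series '[[[-0.1,0,0.3,0,0,0,0],[0,0,0.3,0,0,0,0],[0,0,0.3,0,0,0,0],[0,0,0.3,0,0,0,0],[0,0,0.3,0,0,0,0],[0,0,0.2,0,0,0,0]]]'

```text
t: 14.5
ee_pos: [585.7, -14.0, 94.6]
orientation: [2.616, 0.1, 0.024]
ft_force: [0.8, -0.2, -2.4]
width: 22.4
```

```bash
python3 -c "
from h import *
go([1.2,-2.3,50],'A')"
```

```text
shift cm [0.028 0.032 1.249] turn deg [ 0.024 -0.149  0.489] | local tcp [ 0.875 -2.616 62.486] q [ 0.208  0.629  1.799 -0.676  0.915  2.178] F [-0.968  0.783 -2.174] w 22.388852622596264 t 14.5
```

Pack bottom is about 10 mm below the face with no contact force. Continuing down.

apply_moves --series '[[[0,0,0.2,0,0,0,0],[0,0,0.2,0,0,0,0],[0,0,0.2,0,0,0,0],[0,0,0.2,0,0,0,0],[0,0,0.2,0,0,0,0],[0,0,0.1,0,0,0,0],[0,0,0.1,0,0,0,0],[0,0,0,0,0,0,0]]]'

```text
t: 15.3
ee_pos: [586.3, -19.8, 84.4]
orientation: [2.616, 0.1, 0.024]
ft_force: [0.1, -0.3, -2.4]
width: 22.7
```

```bash
python3 -c "
from h import *
go([1.2,-2.3,50],'A')"
```

```text
shift cm [0.011 0.031 0.08 ] turn deg [ 0.023 -0.164  0.486] | local tcp [ 0.892 -2.419 50.803] q [ 0.198  0.645  1.802 -0.689  0.896  2.187] F [-0.954  0.033 -2.177] w 22.65412495468382 t 15.3
```

apply_moves --series '[[[0,0,0.1,0,0,0,0],[0,0,0,0,0,0,0],[0,0,0.1,0,0,0,0],[0,0,0,0,0,0,0]]]'

```text
t: 15.7
ee_pos: [587.6, -20.1, 83.5]
orientation: [2.617, 0.1, 0.028]
ft_force: [1.3, 4.9, 3.4]
width: 22.4
```

```bash
python3 -c "
from h import *
go([1.2,-2.3,50],'A')"
```

```text
shift cm [-0.112  0.049 -0.024] turn deg [-0.013 -0.319  0.456] | local tcp [ 0.702 -1.18  49.771] q [ 0.197  0.647  1.801 -0.691  0.892  2.189] F [-2.483  1.653  5.397] w 22.4424599881778 t 15.7
```

apply_moves --series '[[[0,0,0,0,0,0,1],[0,0,0,0,0,0,1],[0,0,0,0,0,0,1],[0,0,0,0,0,0,1],[0,0,0,0,0,0,1],[0,0,-0.5,0,0,0,1],[0,0,-1.5,0,0,0,1],[0,0,-2,0,0,0,1],[0,0,-2,0,0,0,1],[0,0,-2,0,0,0,1],[0,0,0,0,0,0,1]]]'

```text
t: 16.8
ee_pos: [585.1, 20.9, 155.0]
orientation: [2.617, 0.1, 0.032]
ft_force: [0.5, -0.1, 0.8]
width: 87.8
```

Run:
```python
from h import *
from workcell import ctrl
import cv2
go([1,-98,110],'A')
d=ctrl.get_image("wrist")
a=ctrl.get_image("side")
o=np.zeros((480,800,3),np.uint8);o[:,:400]=cv2.resize(d["img"][100:340,220:420],(400,480));o[:400,400:]=cv2.resize(a["img"][220:320,290:390],(400,400),interpolation=cv2.INTER_CUBIC)
cv2.imwrite("pics/c5.png",o);np.savez("side5.npz",**a);np.savez("wrist5.npz",**d)
Rc,t=cradle(P0)
print((proj(d,np.array([(-45,58,22),(45,58,22),(-35,48,20.5),(35,48,20.5),(0,0,68)])@Rc.T+t)-[220,100])*2)
```

```text
shift cm [-9.729 -0.061  2.151] turn deg [-0.041 -0.466  0.417] | local tcp [  0.922  -0.886 132.295] q [ 0.265  0.542  1.767 -0.611  1.028  2.134] F [0.57  0.466 0.633] w 87.84418079469951 t 16.8
[[ 70.374 107.296]
 [331.441 109.377]
 [100.747 136.605]
 [300.695 138.185]
 [199.255 309.287]]
```

View pics/c5.png

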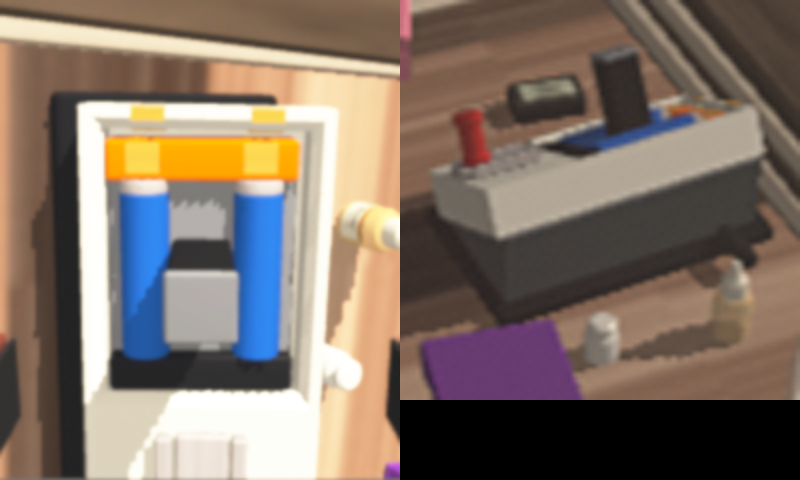

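The crop shows the pack seated flush, orange end (106–299, 138–180) at the dock's brass contacts; the side view shows the same, with the bolt still back. Now to the knob.

apply_moves --series '[[[-2,0,0.2,0,-0.5,0.4,1],[-2,0,0.4,0,0,0,1],[-2,0,0.5,0,0,0,1],[-2,0,0.5,0,0,0,1],[-1.8,-0.1,0.5,0,0,0,1],[0,0,0,0,0,0,1],[0,0,0,0,0,0,1]]]'

```text
t: 17.6
ee_pos: [486.4, 2.7, 133.5]
orientation: [2.616, 0.088, 0.014]
ft_force: [1.7, 0.2, 0.1]
width: 87.6
```

```bash
python3 -c "
from h import *
go([0.6,-99,46],'A')"
```

```text
shift cm [0.201 0.037 6.184] turn deg [0.032 0.371 0.107] | local tcp [   0.201 -100.613  107.853] q [ 0.281  0.47   1.988 -0.656  0.927  2.251] F [-0.033  1.672  0.081] w 87.60887047572949 t 17.6
```

apply_moves --series '[[[0.1,0,1.5,0,0.3,0,1],[0.1,0,1.6,0,0,0,1],[0,0,1.6,0,0,0,1],[0,0,1.4,0,0,0,0.7],[0,0,0,0,0,0,0.3],[0,0,0,0,0,0,0],[0,0,0,0,0,0,0],[0,0,0,0,0,0,0],[0,0,0,0,0,0,0],[0,0,0,0,0,0,0],[0,0,0,0,0,0,0],[0,0,0,0,0,0,0]]]'

```text
t: 18.8
ee_pos: [490.1, -27.4, 81.1]
orientation: [2.616, 0.089, 0.022]
ft_force: [0.3, -0.3, -0.7]
width: 19.2
```

apply_moves --series '[[[0,0,0,0,0,0,0],[0,0,0,0,0,0,0],[0,0,0,0,0,0,0]]]'

```text
t: 19.1
ee_pos: [490.1, -27.6, 81.1]
orientation: [2.616, 0.089, 0.022]
ft_force: [-1.0, -0.5, 1.9]
width: 14.9
```

```bash
python3 -c "
from h import *
go([0.6,-75,46],'A')"
```

```text
shift cm [2.394 0.027 0.123] turn deg [0.044 0.045 0.083] | local tcp [  0.36  -98.94   47.249] q [ 0.221  0.564  2.013 -0.752  0.809  2.32 ] F [ 1.35  -1.061  1.431] w 14.94660465145875 t 19.1
```

apply_moves --series '[[[0.3,0,0,0,0,0,0],[0.4,0,0,0,0,0,0],[0.5,0,0,0,0,0,0],[0.5,0,0,0,0,0,0],[0.4,0,0,0,0,0,0],[0.3,0,0,0,0,0,0],[0.3,0,0,0,0,0,0],[0,0,0,0,0,0,0],[0,0,0,0,0,0,0]]]'

```text
t: 20.0
ee_pos: [514.5, -26.2, 80.9]
orientation: [2.614, 0.088, 0.015]
ft_force: [-11.5, 0.8, 13.2]
width: 15.0
```

```bash
python3 -c "
from h import *
go([0.6,-75,46],'A')"
```

```text
shift cm [-0.048  0.005  0.097] turn deg [0.128 0.347 0.089] | local tcp [  0.542 -74.515  46.972] q [ 0.213  0.587  1.957 -0.732  0.836  2.284] F [  5.241 -11.434  12.192] w 14.975677916058062 t 20.0
```

The bolt travelled 24.4 mm and now meets 11 N from the stop. Releasing and backing off.

apply_moves --series '[[[0,0,0,0,0,0,1],[0,0,0,0,0,0,1],[0,0,0,0,0,0,1],[0,0,0,0,0,0,1],[0,0,0,0,0,0,1],[0,0,-0.5,0,0,0,1],[0,0,-1.5,0,0,0,1],[0,0,-2,0,0,0,1],[0,0,-2,0,0,0,1],[0,0,-2,0,0,0,1],[0,0,-2,0,0,0,1],[0,0,0,0,0,0,1]]]'

```text
t: 21.2
ee_pos: [515.3, 26.1, 170.3]
orientation: [2.618, 0.09, 0.029]
ft_force: [0.5, 0.4, -0.1]
width: 87.4
```

apply_moves --series '[[[-1.5,0,-1.5,0,0,0,1],[-1.5,0,-1.5,0,0,0,1],[-1.5,0,-1.5,0,0,0,1],[0,0,0,0,0,0,1],[0,0,0,0,0,0,1]]]'

```text
t: 21.7
ee_pos: [467.6, 43.8, 206.4]
orientation: [2.616, 0.09, 0.023]
ft_force: [0.2, 0.6, -0.7]
width: 88.0
```

Run:
```python
from h import *
from workcell import ctrl
import cv2
go([0,-75,110],'A')
d=ctrl.get_image("wrist");a=ctrl.get_image("side")
Rc,t=cradle(P0)
print(proj(d,np.array([(0,-74,58),(0,0,68)])@Rc.T+t))
o=np.zeros((480,800,3),np.uint8);o[:300,:400]=cv2.resize(d["img"],(400,300));o[:400,400:]=cv2.resize(a["img"][220:320,290:390],(400,400),interpolation=cv2.INTER_CUBIC)
cv2.imwrite("pics/c6.png",o)
b=np.load("side0.npz")["img"];print("side diff vs start", [(int(x),int(y),int(w),int(h)) for x,y,w,h,ar in cv2.connectedComponentsWithStats((cv2.absdiff(a["img"],b).max(2)>40).astype(np.uint8))[2][1:] if ar>15])
```

```text
shift cm [ 4.161 -0.002  8.214] turn deg [ 0.011 -0.008  0.105] | local tcp [   0.084 -116.621  192.13 ] q [ 0.372  0.338  1.964 -0.57   1.086  2.208] F [-0.823  0.262 -0.276] w 88.02445762387723 t 21.7
[[321.009 173.478]
 [321.257  65.706]]
side diff vs start [(0, 0, 5, 32), (37, 0, 4, 46), (64, 0, 21, 12), (110, 0, 14, 15), (117, 0, 8, 8), (125, 0, 5, 5), (215, 0, 73, 68), (86, 7, 9, 5), (96, 7, 9, 3), (175, 7, 9, 19), (186, 12, 26, 24), (217, 17, 31, 31), (114, 20, 12, 14), (191, 30, 42, 26), (0, 35, 4, 41), (95, 34, 32, 10), (181, 40, 10, 10), (98, 43, 41, 76), (250, 51, 3, 17), (198, 54, 31, 24), (252, 69, 9, 11), (263, 75, 18, 22), (37, 80, 2, 28), (237, 82, 12, 7), (245, 98, 59, 101), (271, 107, 10, 4), (40, 147, 19, 6), (73, 169, 16, 19), (78, 172, 12, 14), (19, 179, 83, 79), (40, 184, 14, 3), (55, 191, 14, 4), (55, 238, 32, 22), (355, 246, 16, 5), (331, 255, 11, 4), (105, 269, 50, 37)]
```

View pics/c6.png

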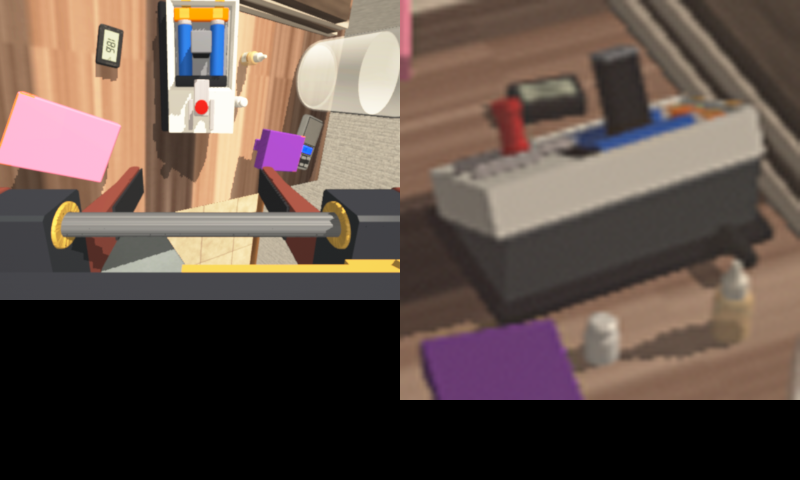

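The knob is back at its shut place (side crop 507,103, same as at the start) and the plate covers the black end of the pack. The bottle, weight and thermometer haven't moved: in the side image, the only changes on the work area are on the pack itself. Handing in.

```bash
python3 -c "
from workcell import ctrl
print(ctrl.close_job())"
```

```text
the job is handed in; nothing more can be done
None
```

The pack is turned round and fully home in the dock, and the bolt is shut over it. I handed the job in at about 22 s of the 69 s.

- **Bolt:** I slid it back 23.8 mm to its stop. After seating the pack I slid it 24.4 mm shut, against about 11 N from the stop. In the last picture the knob is where it was at the start.
- **Pack:** I lifted it clear, turned it half round and lowered it under control. Floor contact came at nearly the same tool height as before the lift (49.8 against 49.9 mm). The pictures show the orange end at the dock's brass contacts and the bolt plate over the black end.
- **Bystanders:** The last pictures show the bottle, weight and thermometer where they started. Comparing the side view from before and after, the only changes on the work area were on the pack. The gripper is open and touching nothing.

**Disagreements:** The fixed cameras put the dock 6 to 8 mm to one side of where the wrist camera put it. The wrist camera's own views also differed by about 2.7 mm after the half turn. I used the wrist camera, split that 2.7 mm, and met no sideways resistance going in.

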